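# Brace the square parts jar and unscrew its cap

### The job

The screw cap on the amber parts jar is tight, and the jar would only spin in its round seat. Pick up the bracing plate by its blue grip and lower its square hole over the jar and its two round holes over the red holder's pins until it rests flush, then grip the black cap and unscrew it anticlockwise, turning no further than it takes for the thread to let go. Lift the cap straight up and finish while still holding it, still and level, one or two finger widths above the jar's neck, with the jar left down in its seat, the plate flush and the dish, tweezer and screwdriver left where they are.

Things in the scene. Friction and masses are not known exactly. Their poses are not given: they have to be found in the camera images.
- holder_seat (a point): Red aluminium case holder fixed to the bench, 184 x 72 mm. This point lies on the upright axis of its round jar seat, level with the two flat faces that carry the plate, 40 mm above the bench. Along its own x the holder reaches from -54 to +130 mm from this point.
- pin_a (a point): Tip of the holder's first steel locating pin, 42 mm from the seat axis on the -x side, on the centre line. The pins are 8 mm in diameter and stand 14 mm above the flat faces; the upper 8 mm tapers to a 2.4 mm wide tip.
- pin_b (a point): Tip of the second, identical pin, 72 mm from the seat axis on the +x side, on the centre line.
- plate_hole (a point): Loose aluminium bracing plate, 184 x 72 x 8 mm, 0.42 kg, flat on the bench, grip up. Point: centre of its 50 mm square through hole, on the underside. Along its x it reaches from -54 to +130 mm; 10.5 mm round pin holes on the centre line at x = -42 and +72 mm. Seated, its axes and this point agree with holder_seat; it fits only this way round.
- plate_grip (a point): Centre of the plate's blue upright grip block, 44 mm along the plate's x, 16 mm wide along y, rising 42 mm above the plate's top. The point is 108 mm along x from the square hole's centre, 29 mm above the plate's underside, 21 mm below the block's top. Pinch across y from above. The centre of mass is about 30 mm nearer the square hole.
- jar_center (a point): Centre of the amber jar's square body (44 x 44 x 40 mm), 20 mm above its underside. The jar is loose, 0.25 kg, stands in the holder's round seat with its underside 10 mm above the bench, and can spin there but shift only 1.5 mm. Its x starts within 4 degrees of the holder's. In the seated plate it turns about 9 degrees either way before the square hole stops it.
- jar_neck (a point): Centre of the top of the jar's round neck (30 mm in diameter), 59 mm above the jar's underside; axes as the jar's. Below the neck is a 39 mm square shoulder, its top 45 mm above the underside, with a white dot on the jar's x side. A rubber spring seal stands on the neck, 7 mm high when the cap is off.
- cap_center (a point): Centre of the black ribbed screw cap: 40 mm in diameter, 29 mm high (14.5 mm above and below), loose, 0.06 kg. A white stripe on top runs from its middle along its x. Screwed on, its underside is 50 mm above the jar's underside, 12 mm above the seated plate, and its x points 16 to 32 degrees anticlockwise (seen from above) of the jar's x.
- cap_thread (a point): Centre of the cap's underside; axes as the cap's. The lug thread runs level and lets go once the cap's x is about 70 degrees anticlockwise of the jar's x; the cap lifts freely from there to 104 degrees, where it meets a stop. The sprung seal pushes it up with 10 to 14 N; turning takes 0.1 to 0.2 N m, enough to spin an unbraced jar. Pulled up too early, it lifts the jar with it.
- dish_rim (a point): White ceramic ring dish, 80 mm wide, 22 mm high, loose; centre of its rim. Leave it alone.
- tweezer: Steel tweezer, 130 mm long along its x, 12 mm wide, 6 mm high, loose, lying on the bench; origin about mid-length on its underside. Leave it alone.
- screwdriver_grip (a point): Black screwdriver, 150 mm long, lying along its x, loose; this point is in the middle of its handle. Leave it alone.

How it is judged:
By the outcome, as a careful person would: the job done as asked, in the order asked, and still so for the second after the job is handed in, while the arm keeps its last pose, push and grip.
It also fails if it takes over 58 s, if anything falls off the work surface, if the arm or the gripper's body presses on something with over 40 N, if the wrist force passes 120 N, or if a joint passes its speed limit or range.

### The arm

A 6-joint arm with a two-finger parallel gripper is mounted at the origin on the work surface. World frame = base frame: x ahead of the robot, y to its left, z up, the work surface at z = 0. Lengths are in m, angles in rad, forces in N, time in s.
With the tool pointing down it reaches from about 0.25 to 0.85 m from the base axis. Payload 12.5 kg.
Tool frame: the origin (TCP) lies at the very end of the fingers, on their centre line; the grasp point (between the pads) lies 19 mm behind it; z points along the fingers, x is the direction in which the jaws open and shut, and the axes are right-handed (so a half turn about z gives the same grasp; the last joint's range is limited). The gripper opens to 93 mm and grips with 3 to 60 N. Pads are 15 mm wide; open, the fingers measure 128 mm over their backs; the gripper's body (75 mm by 188 mm) begins 65 mm behind the grasp point.
Start: joints at [-1.34, 0.351, 1.652, -0, 1.139, -0.085], TCP at [0.171, -0.523, 0.219] pointing down, gripper open.
Joint ranges: [-2.75, 2.75], [-0.79, 2.1], [0.01, 2.65], [-1.57, 4.71], [0.07, 3.14], [-2.87, 2.87]. Speed limits (rad/s): [2.22, 2.22, 2.79, 3.14, 3.14, 3.14].

### API

Orientations are given as a unit quaternion [x, y, z, w].
In Python, from rig import status, snapshot, camera_info, workorder gives the robot as it stands.
- The arm moves only by the tool servo_tool, never from a script. Its argument "deltas" is a list of rows, each a list of 3 entries, a list of its own where there are three numbers: the closure, from 0 (fully open) to 1 (shut), then the shift along the tool's x, y, z in cm, then the turn, a rotation vector about the tool's x, y, z in rad. In form: [[jaw, [dx, dy, dz], [wx, wy, wz]], ...]. A call has 1 to 10 rows; each row shifts and turns the pose as measured when the row begins, along the tool's axes as they then stand; what a row does not reach is not made up. A row lasts 1/12 s, in which the tool goes at most 41.7 mm and 7.16 degrees, less where a joint would pass 70% of its speed; a pose out of reach is approached as far as the arm can. A call with a gripper value outside its range is refused whole. The fingers move at their own pace and stop on an object; "grip_force" is the grip in N (left out, the last holds). Time passes only in rows, so rows that do not move let the fingers close. It gives the time, the measured TCP pose, the force and the opening at its end, in the units of the state.
- status.get_obs(): the state, without advancing time (a new reading comes with each control period).
- snapshot(name): name is "side" or "top"; returns the picture (400x640x3 uint8, red, green, blue); there is no depth.
- camera_info(name): a dict with "vfov" (degrees; the focal length in pixels is half the picture's height over the tangent of half this angle, whatever the lens; pixels are square), "cx", "cy" (the principal point, pixels), "camera_from_world" (4x4, takes a point from world to camera coordinates). Camera axes: x right, y up, looking along -z (the intrinsics and any distortion apply to the point x, -y, -z); pixel columns grow to the right and rows downward; lengths in m; the calibration is good to about 2 mm. A picture is of the moment at which its call begins. camera_info takes no time and is no camera call.
- workorder.job_done(): hands the job in, once; it reports no verdict.
The state is a dict: "t": time; "joints": joint angles; "dq": joint speeds; "effort": joint torques, N m; "position": TCP position; "tool_rot": TCP orientation; "force": force on the tool from outside, world axes, zero at the start; "torque": the same for the moment, N m; "finger_gap": opening from 0.0 (shut) to 1.0 (fully open).
Only numpy, scipy, OpenCV 4.12 (cv2) and the standard library are available. Lean on these libraries where they do the work, as an engineer would, in place of code of your own. Each camera call takes 0.05 s, during which the arm holds its last target.

## Working session

There is one attempt and no reset: what is moved stays moved. The work goes in short steps, Python scripts to look and compute and a tool call to move; the robot and the scene stay as the last step left them, time stands still between calls to the robot, and variables do not carry over. Pictures are saved under pics/ and viewed, and the job is handed in when it is done.

Besides the shell and the picture viewer there is one more tool, called by a JSON object that holds its "fn" and its "kwargs", one argument or row to a line. servo_tool: Moves the arm, as the interface text tells. Its arguments: {"type":"object","properties":{"deltas":{"type":"array"},"grip_force":{"type":"number"}},"required":["deltas"]}

```bash
mkdir -p pics; ls; python3 - <<'E'
from rig import status, snapshot, camera_info
import cv2
for n in("side","top"):
    im=snapshot(n); cv2.imwrite(f"pics/{n}0.png",im[:,:,::-1]); print(n,camera_info(n))
print(status.get_obs())
E
```

```text
pics
side {'vfov': 52.18366217033095, 'cx': 319.5704840610341, 'cy': 195.88346574624336, 'camera_from_world': array([[ 0.91979009, -0.39225537, -0.01104188, -0.48460165],
       [ 0.21138106,  0.47156269,  0.85612305, -0.24044583],
       [-0.33061192, -0.78978754,  0.51665404, -0.6038199 ],
       [ 0.        ,  0.        ,  0.        ,  1.        ]])}
top {'vfov': 56.667338316577805, 'cx': 312.6254673362627, 'cy': 197.41829077017442, 'camera_from_world': array([[ 0.00829116, -0.99995674, -0.00421592,  0.12286874],
       [ 0.98176804,  0.00733953,  0.18994115, -0.58371525],
       [-0.18990199, -0.00571389,  0.98178643, -0.71339809],
       [ 0.        ,  0.        ,  0.        ,  1.        ]])}
{'t': 0.1, 'joints': array([-1.33957973e+00,  3.51166530e-01,  1.65234858e+00, -2.94734268e-05,
        1.13909596e+00, -8.45764955e-02]), 'dq': array([ 5.63726921e-04, -2.47473231e-03, -2.64132129e-03, -6.42263149e-04,
       -4.17056219e-05,  6.29363579e-04]), 'effort': array([ 1.80222192e-03, -4.98026419e+01, -2.85703522e+01,  7.00827478e-02,
        2.39329564e-02, -5.27722045e-05]), 'position': array([ 0.17077319, -0.52249546,  0.21816831]), 'tool_rot': array([ 8.09500412e-01, -5.87119088e-01, -3.94215819e-04, -3.22589846e-04]), 'force': array([0.23810916, 0.49807928, 0.12629535]), 'torque': array([-0.02177434,  0.0064204 , -0.05108648]), 'finger_gap': 1.000062350800663}
```

View pics/side0.png

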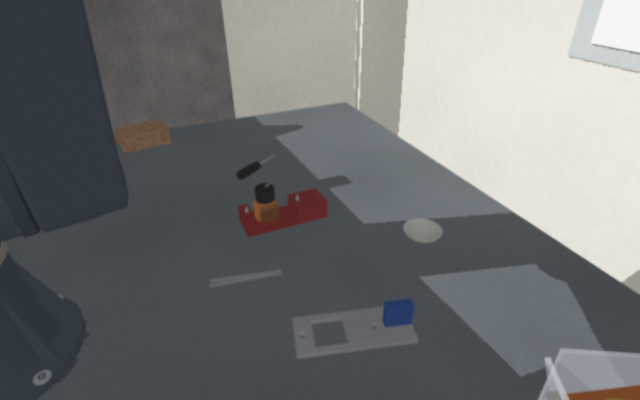

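View pics/top0.png

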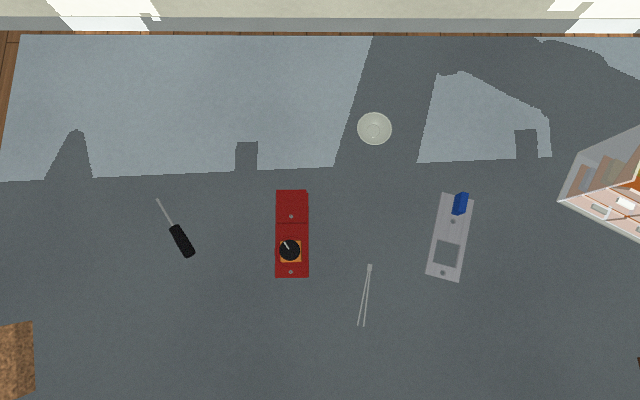

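```bash
python3 - <<'E'
import cv2, numpy as np
t=cv2.imread("pics/top0.png"); s=cv2.imread("pics/side0.png")
def z(im,x,y,w,h,k): return cv2.resize(im[y:y+h,x:x+w],None,fx=k,fy=k,interpolation=cv2.INTER_CUBIC)
a=z(t,262,182,60,104,5.7); b=z(t,418,182,66,104,5.7)
cv2.imwrite("pics/tz.png",np.hstack([a,b]))
cv2.imwrite("pics/s1.png",z(s,230,175,110,65,7)); cv2.imwrite("pics/s2.png",z(s,285,290,140,70,5.7))
E
```

```text
(no output)
```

View pics/tz.png

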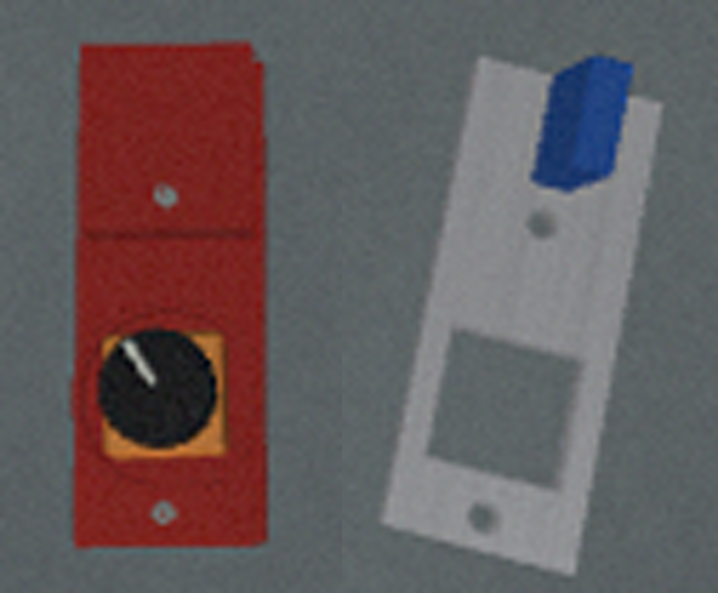

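View pics/s1.png

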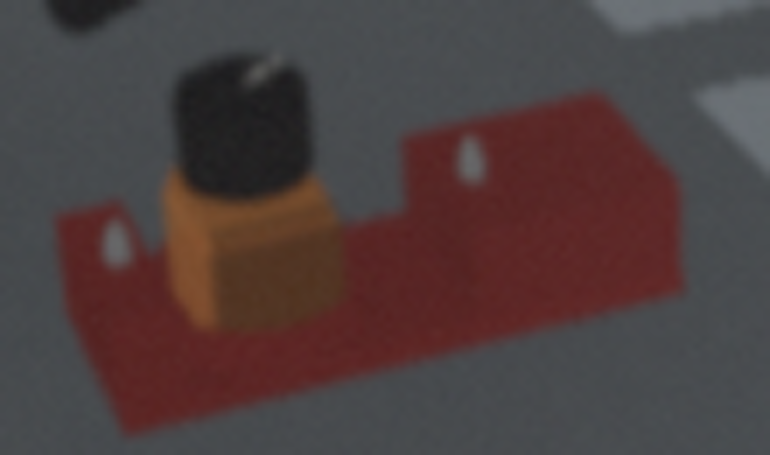

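View pics/s2.png

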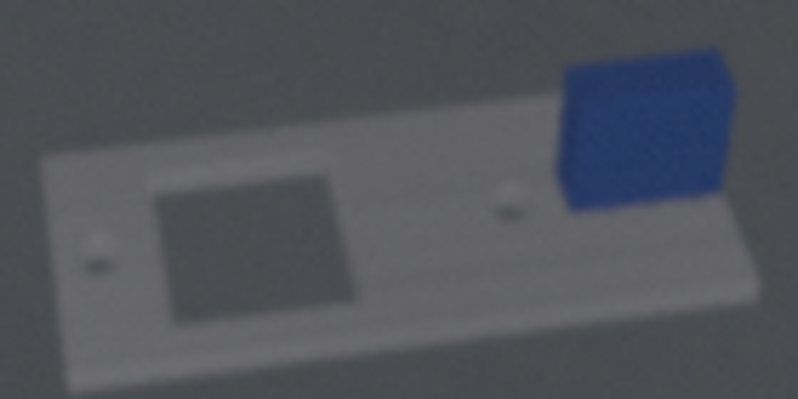

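```bash
cat > h.py <<'E'
import numpy as np, cv2
from rig import camera_info
from scipy.optimize import least_squares
CI={n:camera_info(n) for n in("side","top")}
def proj(n,P):
    c=CI[n]; P=np.atleast_2d(P); T=c["camera_from_world"]; q=P@T[:3,:3].T+T[:3,3]
    f=200/np.tan(np.radians(c["vfov"]/2)); return np.c_[c["cx"]+f*q[:,0]/-q[:,2], c["cy"]-f*q[:,1]/-q[:,2]]
def unz(X,k,o): return (np.array(X,float)+.5)/k-.5+np.array(o)
def pose(p,L):
    L=np.array(L,float); c,s=np.cos(p[2]),np.sin(p[2]); 
    return np.c_[p[0]+c*L[:,0]-s*L[:,1],p[1]+s*L[:,0]+c*L[:,1],L[:,2]]
def fit(obs,p0):
    # obs: list (cam, pix, local xyz)
    def r(p): return np.concatenate([(proj(n,pose(p,[l]))[0]-px) for n,px,l in obs])
    s=least_squares(r,p0,loss="soft_l1"); return s.x, r(s.x).reshape(-1,2)
E
python3 - <<'E'
from h import *
T=lambda x,y:("top",unz((x,y),5.7,(262,182)))
T2=lambda x,y:("top",unz((x-342,y),5.7,(418,182)))
S1=lambda x,y:("side",unz((x,y),7,(230,175)))
S2=lambda x,y:("side",unz((x,y),5.7,(285,290)))
m=1e-3
def o(f,l): return (*f,np.array(l)*m)
H=[o(T(164,193),(72,0,54)),o(T(161,512),(-42,0,54)),o(T(75,546),(-54,36,40)),o(T(266,546),(-54,-36,40)),o(T(80,44),(130,36,40)),
 o(S1(116,218),(-42,0,54)),o(S1(470,135),(72,0,54)),o(S1(118,268),(-42,0,40)),o(S1(472,185),(72,0,40)),o(S1(680,178),(130,-36,40)),o(S1(600,92),(130,36,40)),o(S1(125,435),(-54,-36,0)),o(S1(685,292),(130,-36,0))]
P=[o(T2(480,57),(130,36,8)),o(T2(661,102),(130,-36,8)),o(T2(576,575),(-54,-36,8)),o(T2(383,521),(-54,36,8)),o(T2(542,222),(72,0,8)),o(T2(483,516),(-42,0,8)),
 o(T2(453,327),(25,25,8)),o(T2(583,358),(25,-25,8)),o(T2(558,490),(-25,-25,8)),o(T2(428,458),(-25,25,8)),
 o(S2(98,243),(-42,0,8)),o(S2(510,195),(72,0,8)),o(S2(42,157),(-54,36,8)),o(S2(757,283),(130,-36,8)),o(S2(720,50),(130,8,50)),o(S2(567,70),(86,8,50)),o(S2(735,95),(130,-8,50))]
for n in CI:
    T_=CI[n]["camera_from_world"]; print(n,-T_[:3,:3].T@T_[:3,3])
for nm,O in(("H",H),("P",P)):
    for sel in("both","top","side"):
        OO=[q for q in O if sel=="both" or q[0]==sel]
        x,r=fit(OO,[.5,.1 if nm=="H" else -.2,0]); print(nm,sel,x.round(4),np.degrees(x[2]).round(2)); print(r.round(1).tolist())
E
```

```text
side [ 0.29692743 -0.55359175  0.51246629]
top [0.43657854 0.12307135 0.81179411]
H both [0.4742 0.1715 0.0131] 0.75
[[0.3, -0.6], [0.5, -0.2], [-1.7, -0.1], [0.1, -0.3], [-1.3, -0.4], [-0.6, 0.8], [-0.2, 0.9], [-0.1, -0.7], [-0.2, -0.8], [0.8, 2.1], [-0.8, -0.5], [-0.2, 1.5], [0.1, 1.1]]
H top [0.4735 0.171  0.0064] 0.37
[[0.8, -0.3], [0.6, 0.1], [-1.6, 0.1], [0.2, 0.2], [-0.6, -0.2]]
H side [0.4754 0.1739 0.0131] 0.75
[[-0.3, 0.1], [-0.1, 0.2], [0.1, -1.4], [-0.1, -1.5], [0.9, 1.5], [-0.7, -1.0], [0.1, 0.7], [0.2, 0.4]]
P both [ 0.4737 -0.1595 -0.2589] -14.84
[[0.1, -0.5], [0.5, -0.0], [-0.7, -0.3], [-0.3, -0.0], [0.1, -0.1], [0.0, -0.2], [0.1, -0.7], [0.1, 0.0], [0.0, -0.3], [-0.3, -1.0], [-0.5, 2.2], [-0.3, 1.7], [-0.5, 0.3], [0.0, 0.2], [-0.3, -0.3], [-1.1, -0.6], [0.6, -0.5]]
P top [ 0.473  -0.1596 -0.251 ] -14.38
[[-0.3, -0.2], [0.2, 0.1], [-0.4, -0.1], [-0.0, 0.5], [-0.0, 0.2], [0.2, 0.2], [0.1, -0.3], [0.1, 0.2], [0.2, -0.0], [-0.1, -0.5]]
P side [ 0.4747 -0.1578 -0.2751] -15.76
[[-0.3, 0.9], [-0.0, 1.3], [0.1, -1.1], [0.1, 0.3], [0.2, -0.2], [-0.8, -0.8], [0.9, -0.5]]
```

```bash
cat >> h.py <<'E'
from scipy.spatial.transform import Rotation as R, Slerp
from rig import status
def plan(pos,yaw,n,jaw):
    """rows from the measured pose to TCP pos, tool down, tool x at world yaw (deg)"""
    o=status.get_obs(); p=o["position"]; r=R.from_quat(o["tool_rot"]); y=np.radians(yaw)
    g=R.from_matrix(np.array([[np.cos(y),np.sin(y),0],[np.sin(y),-np.cos(y),0],[0,0,-1]]))
    cur=r.as_matrix()[:,0]; print("t",round(o["t"],2),"pos",p.round(4),"yaw",np.degrees(np.arctan2(cur[1],cur[0])).round(2),"tiltdeg",np.degrees(np.arccos(-r.as_matrix()[2,2])).round(2),"F",o["force"].round(1),"M",o["torque"].round(2),"gap",round(o["finger_gap"],3), "j",o["joints"].round(2))
    s=Slerp([0,1],R.concatenate([r,g])); rows=[]
    for i in range(n):
        a=s(i/n); d=(np.array(pos)-p)/n; rows.append([jaw,(a.inv().apply(d)*100).round(2).tolist(),(a.inv()*s((i+1)/n)).as_rotvec().round(3).tolist()])
    print("total tool-frame cm",(r.inv().apply(np.array(pos)-p)*100).round(2),"rot",(r.inv()*g).as_rotvec().round(3))
    print(rows)
E
python3 -c "
from h import *
plan([.567,-.1835,.13],-104.6,14,0)"
```

```text
t 0.1 pos [ 0.1708 -0.5225  0.2182] yaw -71.91 tiltdeg 0.06 F [0.2 0.5 0.1] M [-0.02  0.01 -0.05] gap 1.0 j [-1.34  0.35  1.65 -0.    1.14 -0.08]
total tool-frame cm [-19.91 -48.19   8.84] rot [0.    0.001 0.571]
[[0, [-1.42, -3.44, 0.63], [0.0, 0.0, 0.041]], [0, [-1.56, -3.38, 0.63], [0.0, 0.0, 0.041]], [0, [-1.7, -3.31, 0.63], [0.0, 0.0, 0.041]], [0, [-1.83, -3.24, 0.63], [0.0, 0.0, 0.041]], [0, [-1.96, -3.17, 0.63], [0.0, 0.0, 0.041]], [0, [-2.09, -3.08, 0.63], [0.0, 0.0, 0.041]], [0, [-2.21, -3.0, 0.63], [0.0, 0.0, 0.041]], [0, [-2.33, -2.9, 0.63], [0.0, 0.0, 0.041]], [0, [-2.45, -2.81, 0.63], [0.0, 0.0, 0.041]], [0, [-2.56, -2.7, 0.63], [0.0, 0.0, 0.041]], [0, [-2.67, -2.6, 0.63], [0.0, 0.0, 0.041]], [0, [-2.77, -2.49, 0.63], [0.0, 0.0, 0.041]], [0, [-2.87, -2.37, 0.63], [0.0, 0.0, 0.041]], [0, [-2.97, -2.25, 0.63], [0.0, 0.0, 0.041]]]
```

{"fn": "servo_tool", "kwargs": {
  "deltas": [
    [0, [-1.4, -3.4, 0.6], [0, 0, 0.04]],
    [0, [-1.6, -3.4, 0.6], [0, 0, 0.04]],
    [0, [-1.7, -3.3, 0.6], [0, 0, 0.04]],
    [0, [-1.8, -3.2, 0.6], [0, 0, 0.04]],
    [0, [-2.0, -3.2, 0.6], [0, 0, 0.04]],
    [0, [-2.1, -3.1, 0.6], [0, 0, 0.04]],
    [0, [-2.2, -3.0, 0.6], [0, 0, 0.04]],
    [0, [-2.3, -2.9, 0.6], [0, 0, 0.04]],
    [0, [-2.4, -2.8, 0.6], [0, 0, 0.04]],
    [0, [-2.6, -2.7, 0.6], [0, 0, 0.04]]
  ]
}}

```text
t: 0.93
position: [0.4608, -0.275, 0.1542]
tool_rot: [-0.666, 0.746, 0.001, -0.001]
force: [0.8, -0.4, 0.9]
finger_gap: 1.0
```

```bash
python3 -c "
from h import *
plan([.567,-.1835,.10],-104.6,6,0)"
```

```text
t 0.93 pos [ 0.4608 -0.275   0.1542] yaw -96.44 tiltdeg 0.13 F [ 0.8 -0.4  0.9] M [ 0.01 -0.03 -0.04] gap 1.0 j [-0.62  0.4   1.75 -0.    0.99  1.06]
total tool-frame cm [-10.29  -9.54   5.4 ] rot [ 0.002 -0.     0.142]
[[0, [-1.71, -1.59, 0.9], [0.0, -0.0, 0.024]], [0, [-1.75, -1.55, 0.9], [0.0, -0.0, 0.024]], [0, [-1.79, -1.51, 0.9], [0.0, -0.0, 0.024]], [0, [-1.82, -1.46, 0.9], [0.0, -0.0, 0.024]], [0, [-1.86, -1.42, 0.9], [0.0, -0.0, 0.024]], [0, [-1.89, -1.37, 0.9], [0.0, -0.0, 0.024]]]
```

{"fn": "servo_tool", "kwargs": {
  "deltas": [
    [0, [-1.7, -1.6, 0.9], [0, 0, 0.025]],
    [0, [-1.8, -1.6, 0.9], [0, 0, 0.025]],
    [0, [-1.8, -1.5, 0.9], [0, 0, 0.025]],
    [0, [-1.8, -1.5, 0.9], [0, 0, 0.025]],
    [0, [-1.9, -1.4, 0.9], [0, 0, 0.025]],
    [0, [-1.9, -1.4, 0.9], [0, 0, 0.025]],
    [0, [0, 0, 0], [0, 0, 0]],
    [0, [0, 0, 0], [0, 0, 0]]
  ],
  "grip_force": 60
}}

```text
t: 1.6
position: [0.5763, -0.1713, 0.0936]
tool_rot: [-0.608, 0.794, 0.003, -0.002]
force: [-0.0, -0.4, 0.3]
finger_gap: 0.998
```

```bash
python3 -c "
from h import *
from rig import snapshot
plan([.567,-.1835,.014],-104.6,6,0)
for n,(x,y) in dict(top=(380,140),side=(290,220)).items():
    im=snapshot(n)[:,:,::-1]; 
    w,h=(140,150) if n=='top' else (190,140)
    im=im[y:y+h,x:x+w]; cv2.imwrite(f'pics/{n}1.png',cv2.resize(im,None,fx=4,fy=4,interpolation=2))
"
```

```text
t 1.6 pos [ 0.5763 -0.1713  0.0936] yaw -105.17 tiltdeg 0.41 F [-0.  -0.4  0.3] M [ 0.06  0.01 -0.06] gap 0.998 j [-0.37  0.59  1.61  0.    0.95  1.47]
total tool-frame cm [1.43 0.52 7.96] rot [ 0.007  0.001 -0.01 ]
[[0, [0.24, 0.09, 1.33], [0.001, 0.0, -0.002]], [0, [0.24, 0.09, 1.33], [0.001, 0.0, -0.002]], [0, [0.24, 0.09, 1.33], [0.001, 0.0, -0.002]], [0, [0.24, 0.09, 1.33], [0.001, 0.0, -0.002]], [0, [0.24, 0.09, 1.33], [0.001, 0.0, -0.002]], [0, [0.24, 0.1, 1.33], [0.001, 0.0, -0.002]]]
```

View pics/side1.png

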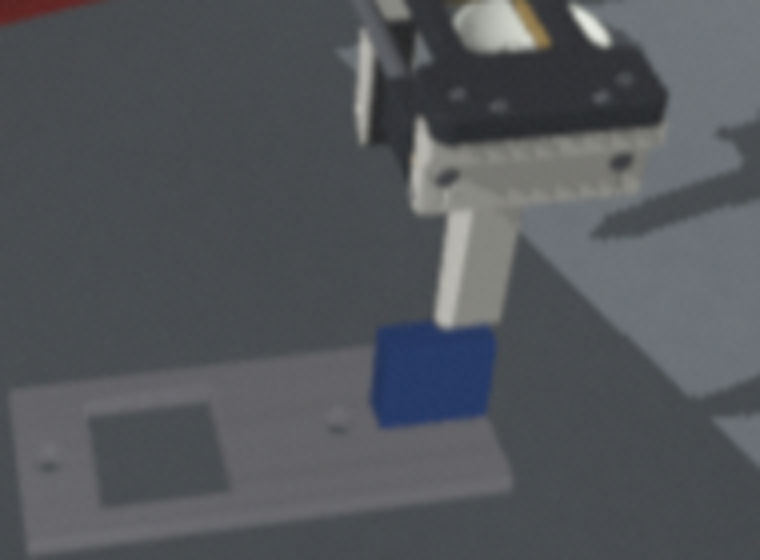

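View pics/top1.png

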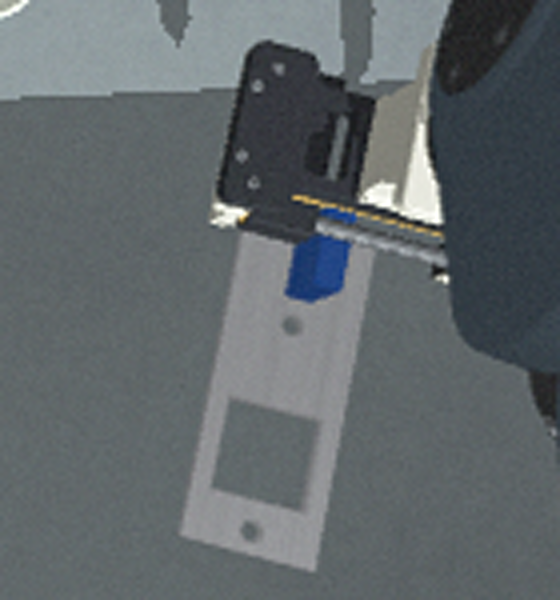

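{"fn": "servo_tool", "kwargs": {
  "deltas": [
    [0, [0.7, 0.3, 0], [0.003, 0, -0.003]],
    [0, [0.7, 0.3, 0], [0.003, 0, -0.003]],
    [0, [0, 0, 1.3], [0, 0, 0]],
    [0, [0, 0, 1.3], [0, 0, 0]],
    [0, [0, 0, 1.3], [0, 0, 0]],
    [0, [0, 0, 1.3], [0, 0, 0]],
    [0, [0, 0, 0.8], [0, 0, 0]],
    [0, [0, 0, 0], [0, 0, 0]]
  ]
}}

```text
t: 2.37
position: [0.561, -0.1944, 0.0367]
tool_rot: [-0.607, 0.794, -0.003, 0.002]
force: [-0.6, -0.1, 0.5]
finger_gap: 1.003
```

```bash
python3 -c "
from h import *
plan([.567,-.1835,.015],-104.6,3,0)
"
```

```text
t 2.37 pos [ 0.561  -0.1944  0.0367] yaw -105.19 tiltdeg 0.4 F [-0.6 -0.1  0.5] M [0.05 0.01 0.02] gap 1.003 j [-0.41  0.66  1.67  0.    0.81  1.42]
total tool-frame cm [-1.21 -0.28  2.17] rot [-0.007 -0.001 -0.01 ]
[[0, [-0.4, -0.09, 0.72], [-0.002, -0.0, -0.003]], [0, [-0.4, -0.1, 0.72], [-0.002, -0.0, -0.003]], [0, [-0.4, -0.1, 0.72], [-0.002, -0.0, -0.003]]]
```

{"fn": "servo_tool", "kwargs": {
  "deltas": [
    [0, [-0.3, -0.1, 0.4], [-0.002, 0, -0.003]],
    [0, [-0.3, -0.1, 0.4], [-0.002, 0, -0.003]],
    [0, [0, 0, 0.4], [0, 0, 0]],
    [0, [0, 0, 0], [0, 0, 0]],
    [0, [0, 0, 0], [0, 0, 0]]
  ]
}}

```text
t: 2.78
position: [0.565, -0.1904, 0.0259]
tool_rot: [-0.61, 0.793, -0.003, 0.001]
force: [-0.8, -0.5, 0.5]
finger_gap: 0.998
```

```bash
python3 -c "
from h import *
plan([.567,-.1835,.015],-104.6,3,0)
"
```

```text
t 2.78 pos [ 0.565  -0.1904  0.0259] yaw -104.88 tiltdeg 0.31 F [-0.8 -0.5  0.5] M [ 0.06 -0.    0.05] gap 0.998 j [-0.4   0.68  1.66 -0.    0.8   1.43]
total tool-frame cm [-0.72 -0.01  1.09] rot [-0.005 -0.001 -0.005]
[[0, [-0.24, -0.0, 0.36], [-0.002, -0.0, -0.002]], [0, [-0.24, -0.0, 0.36], [-0.002, -0.0, -0.002]], [0, [-0.24, -0.01, 0.36], [-0.002, -0.0, -0.002]]]
```

{"fn": "servo_tool", "kwargs": {
  "deltas": [
    [0, [-0.3, 0, 0.4], [-0.003, 0, -0.002]],
    [0, [-0.3, 0, 0.4], [-0.002, 0, -0.002]],
    [0, [-0.1, 0, 0.3], [0, 0, 0]],
    [0, [0, 0, 0], [0, 0, 0]],
    [0, [0, 0, 0], [0, 0, 0]]
  ]
}}

```text
t: 3.2
position: [0.5675, -0.1826, 0.0142]
tool_rot: [-0.612, 0.791, -0.001, -0.0]
force: [-1.0, 0.8, -0.1]
finger_gap: 1.001
```

```bash
python3 -c "
from h import *
plan([.567,-.1835,.015],-104.6,3,0)
"
```

```text
t 3.2 pos [ 0.5675 -0.1826  0.0142] yaw -104.58 tiltdeg 0.09 F [-1.   0.8 -0.1] M [ 0.02 -0.01 -0.07] gap 1.001 j [-0.39  0.7   1.66 -0.    0.78  1.44]
total tool-frame cm [ 0.1   0.02 -0.08] rot [-0.001 -0.001  0.   ]
[[0, [0.03, 0.01, -0.03], [-0.0, -0.0, 0.0]], [0, [0.03, 0.01, -0.03], [-0.0, -0.0, 0.0]], [0, [0.03, 0.01, -0.03], [-0.0, -0.0, 0.0]]]
```

{"fn": "servo_tool", "kwargs": {
  "deltas": [
    [1, [0, 0, 0], [0, 0, 0]],
    [1, [0, 0, 0], [0, 0, 0]],
    [1, [0, 0, 0], [0, 0, 0]],
    [1, [0, 0, 0], [0, 0, 0]],
    [1, [0, 0, 0], [0, 0, 0]],
    [1, [0, 0, 0], [0, 0, 0]],
    [1, [0, 0, 0], [0, 0, 0]],
    [1, [0, 0, 0], [0, 0, 0]]
  ],
  "grip_force": 60
}}

```text
t: 3.87
position: [0.5676, -0.1829, 0.0147]
tool_rot: [-0.612, 0.791, -0.001, -0.0]
force: [0.2, -0.6, 0.6]
finger_gap: 0.48
```

```bash
python3 -c "
from h import *
plan([.567,-.1835,.015],-104.6,3,1)
"
```

```text
t 3.87 pos [ 0.5676 -0.1829  0.0147] yaw -104.59 tiltdeg 0.12 F [ 0.2 -0.6  0.6] M [-0.05  0.06  0.06] gap 0.48 j [-0.39  0.7   1.66 -0.    0.78  1.44]
total tool-frame cm [ 0.07  0.05 -0.03] rot [-0.001 -0.002  0.   ]
[[1, [0.02, 0.02, -0.01], [-0.0, -0.001, 0.0]], [1, [0.02, 0.02, -0.01], [-0.0, -0.001, 0.0]], [1, [0.02, 0.02, -0.01], [-0.0, -0.001, 0.0]]]
```

{"fn": "servo_tool", "kwargs": {
  "deltas": [
    [1, [0, 0, 0], [0, 0, 0]],
    [1, [0, 0, 0], [0, 0, 0]],
    [1, [0, 0, 0], [0, 0, 0]],
    [1, [0, 0, 0], [0, 0, 0]],
    [1, [0, 0, 0], [0, 0, 0]],
    [1, [0, 0, 0], [0, 0, 0]],
    [1, [0, 0, 0], [0, 0, 0]]
  ]
}}

```text
t: 4.45
position: [0.5676, -0.183, 0.0147]
tool_rot: [-0.612, 0.791, -0.001, -0.0]
force: [-0.4, -0.2, 0.1]
finger_gap: 0.166
```

{"fn": "servo_tool", "kwargs": {
  "deltas": [
    [1, [0, 0, 0], [0, 0, 0]],
    [1, [0, 0, -0.4], [0, 0, 0]],
    [1, [0, 0, -0.8], [0, 0, 0]],
    [1, [0, 0, -1.2], [0, 0, 0]],
    [1, [0, 0, -1.5], [0, 0, 0]],
    [1, [0, 0, -1.8], [0, 0, 0]],
    [1, [0, 0, -1.5], [0, 0, 0]],
    [1, [0, 0, -1.2], [0, 0, 0]],
    [1, [0, 0, -0.6], [0, 0, 0]],
    [1, [0, 0, 0], [0, 0, 0]]
  ]
}}

```text
t: 5.28
position: [0.5662, -0.1821, 0.113]
tool_rot: [-0.612, 0.791, 0.0, -0.001]
force: [0.7, -0.5, -3.8]
finger_gap: 0.171
```

```bash
python3 -c "
from h import *
from rig import snapshot
plan([.5705,.172,.16],-89.4,14,1)
for n,(x,y) in dict(top=(380,140),side=(280,190)).items():
    im=snapshot(n)[:,:,::-1]; 
    w,h=(140,150) if n=='top' else (190,140)
    im=im[y:y+h,x:x+w]; cv2.imwrite(f'pics/{n}2.png',cv2.resize(im,None,fx=4,fy=4,interpolation=2))
"
```

```text
t 5.28 pos [ 0.5662 -0.1821  0.113 ] yaw -104.6 tiltdeg 0.09 F [ 0.7 -0.5 -3.8] M [ 0.08 -0.1  -0.03] gap 0.171 j [-0.39  0.55  1.62 -0.    0.97  1.44]
total tool-frame cm [-34.37   8.51  -4.73] rot [ 0.001 -0.001 -0.265]
[[1, [-2.45, 0.61, -0.34], [0.0, -0.0, -0.019]], [1, [-2.47, 0.56, -0.34], [0.0, -0.0, -0.019]], [1, [-2.48, 0.51, -0.34], [0.0, -0.0, -0.019]], [1, [-2.49, 0.47, -0.34], [0.0, -0.0, -0.019]], [1, [-2.49, 0.42, -0.34], [0.0, -0.0, -0.019]], [1, [-2.5, 0.37, -0.34], [0.0, -0.0, -0.019]], [1, [-2.51, 0.33, -0.34], [0.0, -0.0, -0.019]], [1, [-2.51, 0.28, -0.34], [0.0, -0.0, -0.019]], [1, [-2.52, 0.23, -0.34], [0.0, -0.0, -0.019]], [1, [-2.52, 0.18, -0.34], [0.0, -0.0, -0.019]], [1, [-2.53, 0.13, -0.34], [0.0, -0.0, -0.019]], [1, [-2.53, 0.09, -0.34], [0.0, -0.0, -0.019]], [1, [-2.53, 0.04, -0.34], [0.0, -0.0, -0.019]], [1, [-2.53, -0.01, -0.34], [0.0, -0.0, -0.019]]]
```

View pics/side2.png

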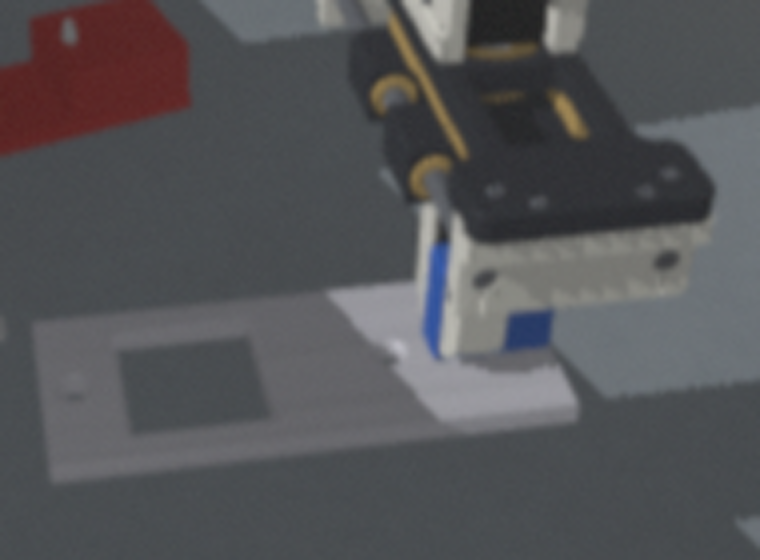

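{"fn": "servo_tool", "kwargs": {
  "deltas": [
    [1, [-1, 0.3, -0.6], [0, 0, -0.02]],
    [1, [-2, 0.6, -0.8], [0, 0, -0.02]],
    [1, [-2.5, 0.5, -0.8], [0, 0, -0.02]],
    [1, [-2.5, 0.5, -0.8], [0, 0, -0.02]],
    [1, [-2.5, 0.4, -0.8], [0, 0, -0.02]],
    [1, [-2.5, 0.4, -0.5], [0, 0, -0.02]],
    [1, [-2.5, 0.4, -0.3], [0, 0, -0.02]],
    [1, [-2.5, 0.3, 0], [0, 0, -0.02]],
    [1, [-2.5, 0.2, 0], [0, 0, -0.02]],
    [1, [-2.5, 0.2, 0], [0, 0, -0.02]]
  ]
}}

```text
t: 6.22
position: [0.557, 0.0641, 0.1549]
tool_rot: [-0.692, 0.722, 0.007, -0.005]
force: [1.2, -0.0, -4.6]
finger_gap: 0.166
```

```bash
python3 -c "
from h import *
plan([.5705,.172,.15],-89.4,5,1)
"
```

```text
t 6.22 pos [0.557  0.0641 0.1549] yaw -92.39 tiltdeg 0.94 F [ 1.2 -0.  -4.6] M [ 0.02 -0.12  0.03] gap 0.166 j [0.03 0.45 1.67 0.   1.03 1.64]
total tool-frame cm [-10.84  -0.91   0.5 ] rot [ 0.016  0.003 -0.052]
[[1, [-2.17, -0.18, 0.1], [0.003, 0.001, -0.01]], [1, [-2.17, -0.2, 0.1], [0.003, 0.001, -0.01]], [1, [-2.16, -0.23, 0.1], [0.003, 0.001, -0.01]], [1, [-2.16, -0.25, 0.1], [0.003, 0.001, -0.01]], [1, [-2.16, -0.27, 0.1], [0.003, 0.001, -0.01]]]
```

{"fn": "servo_tool", "kwargs": {
  "deltas": [
    [1, [-2.2, -0.2, 0.1], [0.003, 0, -0.01]],
    [1, [-2.0, -0.2, 0.1], [0.003, 0, -0.01]],
    [1, [-1.8, -0.2, 0.1], [0.003, 0, -0.01]],
    [1, [-1.4, -0.2, 0.1], [0.003, 0, -0.01]],
    [1, [-1, -0.2, 0.0], [0.003, 0, -0.01]],
    [1, [-0.6, -0.1, 0.0], [0, 0, 0]],
    [1, [0, 0, 0], [0, 0, 0]],
    [1, [0, 0, 0], [0, 0, 0]]
  ]
}}

```text
t: 6.88
position: [0.5637, 0.1671, 0.1475]
tool_rot: [0.716, -0.698, -0.005, 0.003]
force: [-0.3, 0.0, -4.7]
finger_gap: 0.172
```

```bash
python3 -c "
from h import *
from rig import snapshot
plan([.5705,.172,.15],-89.4,5,1)
for n,(x,y) in dict(top=(240,150),side=(180,100)).items():
    im=snapshot(n)[:,:,::-1]; 
    w,h=(140,150) if n=='top' else (190,140)
    im=im[y:y+h,x:x+w]; cv2.imwrite(f'pics/{n}3.png',cv2.resize(im,None,fx=4,fy=4,interpolation=2))
"
```

```text
t 6.88 pos [0.5637 0.1671 0.1475] yaw -88.53 tiltdeg 0.6 F [-0.3  0.  -4.7] M [-0.03 -0.15  0.05] gap 0.172 j [0.21 0.5  1.61 0.01 1.04 1.75]
total tool-frame cm [-0.47 -0.69 -0.25] rot [0.01  0.003 0.015]
[[1, [-0.09, -0.14, -0.05], [0.002, 0.001, 0.003]], [1, [-0.09, -0.14, -0.05], [0.002, 0.001, 0.003]], [1, [-0.1, -0.14, -0.05], [0.002, 0.001, 0.003]], [1, [-0.1, -0.14, -0.05], [0.002, 0.001, 0.003]], [1, [-0.1, -0.14, -0.05], [0.002, 0.001, 0.003]]]
```

View pics/side3.png

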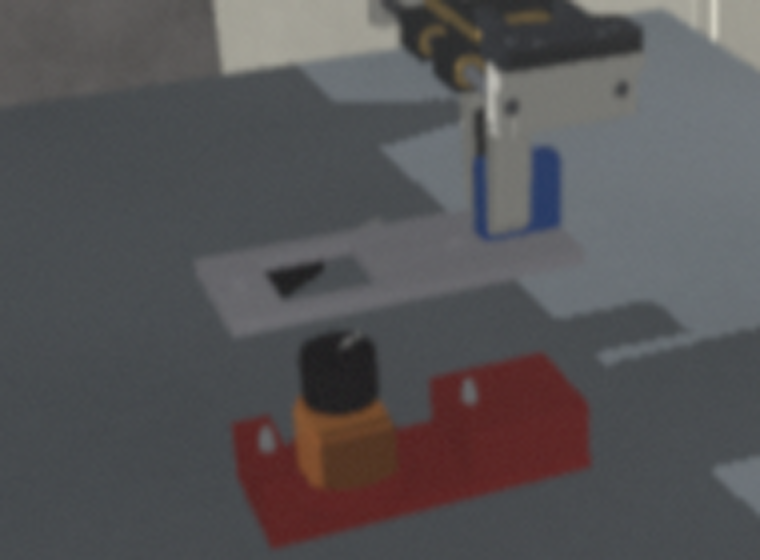

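View pics/top3.png

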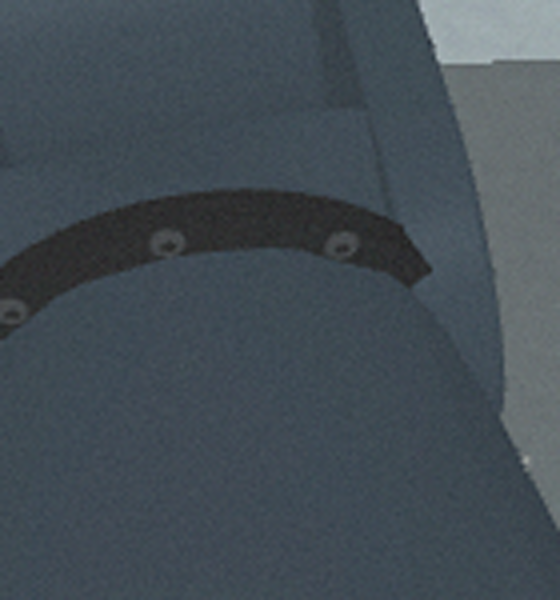

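```bash
python3 -c "
from h import *
from rig import snapshot
im=snapshot('side')[:,:,::-1]; cv2.imwrite('pics/side4full.png',im)
im=im[148:192,222:332]
cv2.imwrite('pics/side4.png',cv2.resize(im,None,fx=7,fy=7,interpolation=2))
"
```

```text
(no output)
```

View pics/side4.png

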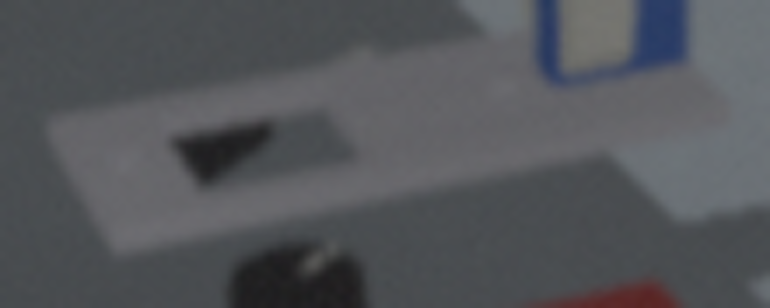

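```bash
cat > pf.py <<'E'
from h import *
def fitplate(pts,p0,fix_roll=True):
    # params: x,y,z (hole centre underside), yaw, pitch(about plate y)
    def W(p,l): return R.from_euler("zyx",[p[3],p[4],0]).apply(np.array(l)*1e-3)+p[:3]
    def r(p): return np.concatenate([proj("side",W(p,l))[0]-px for px,l in pts])
    s=least_squares(r,p0,loss="soft_l1"); return s.x,r(s.x).reshape(-1,2)
E
python3 - <<'E'
from pf import *
S=lambda x,y:unz((x,y),7,(222,148))
pts=[(S(48,122),(-54,36,8)),(S(120,254),(-54,-36,0)),(S(728,128),(130,-36,0)),(S(170,138),(-25,25,8)),(S(328,108),(25,25,8)),(S(355,158),(25,-25,8)),(S(203,188),(-25,-25,8)),(S(688,62),(130,-8,8)),(S(560,85),(86,-8,8))]
x,r=fitplate(pts,[.467,.167,.133,0.02,0]); print(x[:3].round(4),np.degrees(x[3:]).round(2)); print(r.round(1).tolist())
o=status.get_obs(); print(o["position"],o["finger_gap"])
E
```

```text
[0.4726 0.1795 0.1254] [-0.61 -1.01]
[[1.4, 0.3], [-0.6, 0.5], [-0.2, -0.3], [-1.0, -2.6], [-0.3, -3.0], [2.9, -0.1], [0.3, 0.7], [0.3, 0.3], [-0.9, 1.0]]
[0.56396215 0.16644853 0.14773729] 0.16474749661970428
```

```bash
python3 - <<'E'
from pf import *
S=lambda x,y:unz((x,y),7,(222,148))
pts=[(S(48,122),(-54,36,8)),(S(120,254),(-54,-36,0)),(S(728,128),(130,-36,0)),(S(328,108),(25,25,0)),(S(203,188),(-25,-25,8)),(S(688,62),(130,-8,8)),(S(560,85),(86,-8,8))]
for p in ([.467,.167,.133,0.02,0],):
    x,r=fitplate(pts,p); print(x[:3].round(4),np.degrees(x[3:]).round(2)); print(r.round(1).tolist())
# fixed z from TCP
def W(p,l,z): return R.from_euler("zyx",[p[2],p[3],0]).apply(np.array(l)*1e-3)+np.array([p[0],p[1],z])
for z in (.129,.131,.133):
    f=lambda p:np.concatenate([proj("side",W(p,l,z))[0]-px for px,l in pts])
    s=least_squares(f,[.467,.167,0,0]); print(z,s.x[:2].round(4),np.degrees(s.x[2:]).round(2),s.cost.round(2))
E
```

```text
[0.4697 0.169  0.1319] [1.35 0.27]
[[0.3, -0.3], [-0.4, -0.0], [0.3, -0.6], [-0.5, 0.0], [0.5, 0.2], [0.3, 0.0], [-0.7, 0.7]]
0.129 [0.4712 0.1744] [ 0.68 -0.13] 1.41
0.131 [0.4702 0.1707] [1.09 0.12] 1.25
0.133 [0.4692 0.167 ] [1.5  0.38] 1.24
```

{"fn": "servo_tool", "kwargs": {
  "deltas": [
    [1, [-0.25, -0.3, 0], [0.005, 0.001, 0.007]],
    [1, [-0.25, -0.3, 0], [0.005, 0.001, 0.007]],
    [1, [0, 0, 0.3], [0, 0, 0]],
    [1, [0, 0, 0.5], [0, 0, 0]],
    [1, [0, 0, 0.6], [0, 0, 0]],
    [1, [0, 0, 0.6], [0, 0, 0]],
    [1, [0, 0, 0.3], [0, 0, 0]],
    [1, [0, 0, 0], [0, 0, 0]],
    [1, [0, 0, 0], [0, 0, 0]]
  ]
}}

```text
t: 7.78
position: [0.5705, 0.1698, 0.1216]
tool_rot: [0.709, -0.705, 0.0, -0.0]
force: [-0.3, -0.7, -3.3]
finger_gap: 0.173
```

```bash
python3 -c "
from h import *
from rig import snapshot
plan([.5703,.1725,.125],-89.4,3,1)
im=snapshot('side')[:,:,::-1]; cv2.imwrite('pics/side5full.png',im)
im=im[155:235,225:335]
cv2.imwrite('pics/side5.png',cv2.resize(im,None,fx=7,fy=7,interpolation=2))
"
```

```text
t 7.78 pos [0.5705 0.1698 0.1216] yaw -89.67 tiltdeg 0.02 F [-0.3 -0.7 -3.3] M [ 0.07 -0.12  0.08] gap 0.173 j [0.21 0.54 1.62 0.   0.98 1.78]
total tool-frame cm [-0.27  0.02 -0.34] rot [-0.     0.    -0.005]
[[1, [-0.09, 0.01, -0.11], [-0.0, 0.0, -0.002]], [1, [-0.09, 0.01, -0.11], [-0.0, 0.0, -0.002]], [1, [-0.09, 0.01, -0.11], [-0.0, 0.0, -0.002]]]
```

View pics/side5.png

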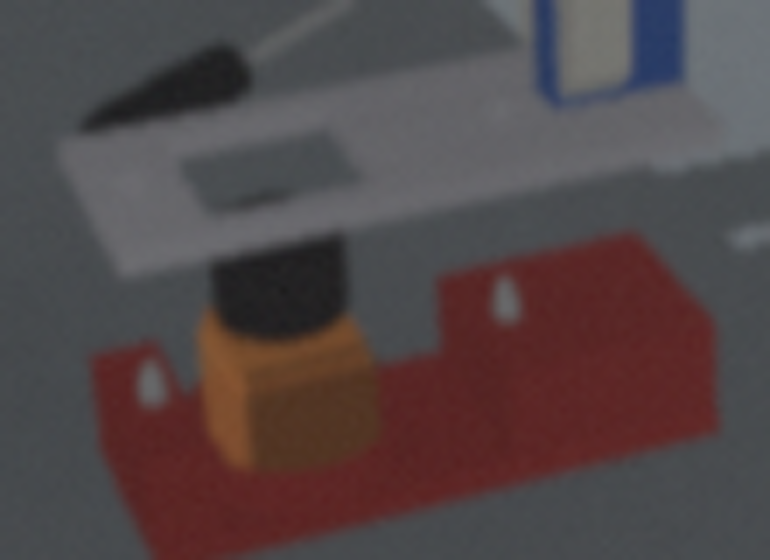

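```bash
python3 - <<'E'
from pf import *
S=lambda x,y:unz((x,y),7,(225,155))
pts=[(S(62,143),(-54,36,8)),(S(125,277),(-54,-36,0)),(S(722,142),(130,-36,0)),(S(333,133),(25,25,0)),(S(210,212),(-25,-25,8)),(S(683,85),(130,-8,8)),(S(557,105),(86,-8,8)),(S(133,184),(-42,0,8)),(S(500,112),(72,0,8))]
H=[(S(150,358),(-42,0,54)),(S(505,272),(72,0,54)),(S(153,406),(-42,0,40)),(S(508,323),(72,0,40)),(S(635,233),(130,36,40)),(S(715,318),(130,-36,40)),(S(718,430),(130,-36,0)),(S(90,355),(-54,36,40))]
x,r=fitplate(pts,[.467,.167,.107,0.02,0]); print(x[:3].round(4),np.degrees(x[3:]).round(2)); print(r.round(1).tolist())
def W(p,l,z): return R.from_euler("zyx",[p[2],p[3],0]).apply(np.array(l)*1e-3)+np.array([p[0],p[1],z])
for z in (.105,.107,.109):
    f=lambda p:np.concatenate([proj("side",W(p,l,z))[0]-px for px,l in pts])
    s=least_squares(f,[.467,.167,0,0]); print(z,s.x[:2].round(4),np.degrees(s.x[2:]).round(2),s.cost.round(2))
f=lambda p:np.concatenate([proj("side",W([*p,0],l,0))[0]-px for px,l in H])
s=least_squares(f,[.467,.167,0]); print("H",s.x.round(4),np.degrees(s.x[2]),f(s.x).reshape(-1,2).round(1).tolist())
E
```

```text
[0.4779 0.1788 0.102 ] [-0.14 -0.59]
[[0.3, -0.2], [0.0, 0.0], [0.1, 0.4], [-0.5, -0.7], [0.3, 0.2], [0.4, -0.4], [-0.6, 0.8], [-0.1, 0.4], [0.0, -0.4]]
0.105 [0.4765 0.1736] [ 0.49 -0.21] 1.58
0.107 [0.4756 0.1701] [0.94 0.08] 1.89
0.109 [0.4746 0.1666] [1.4  0.36] 2.35
H [0.4754 0.1726 0.0269] 1.5410183410919667 [[0.1, 0.6], [-0.1, 0.7], [0.3, -0.7], [-0.2, -1.1], [-1.0, -1.2], [0.9, 1.3], [0.5, 0.5], [-0.6, -0.3]]
```

{"fn": "servo_tool", "kwargs": {
  "deltas": [
    [1, [-0.15, 0, 0], [0, 0, -0.003]],
    [1, [-0.15, 0, 0.2], [0, 0, -0.002]],
    [1, [0, 0, 0.5], [0, 0, 0]],
    [1, [0, 0, 0.6], [0, 0, 0]],
    [1, [0, 0, 0.6], [0, 0, 0]],
    [1, [0, 0, 0.6], [0, 0, 0]],
    [1, [0, 0, 0.4], [0, 0, 0]],
    [1, [0, 0, 0.2], [0, 0, 0]],
    [1, [0, 0, 0], [0, 0, 0]]
  ]
}}

```text
t: 8.58
position: [0.5705, 0.1733, 0.0874]
tool_rot: [0.711, -0.703, 0.0, -0.0]
force: [0.5, -1.4, -4.4]
finger_gap: 0.167
```

```bash
python3 -c "
from h import *
from rig import snapshot
plan([.5703,.1725,.080],-89.4,3,1)
im=snapshot('side')[:,:,::-1]; cv2.imwrite('pics/side6full.png',im)
im=im[165:235,225:335]
cv2.imwrite('pics/side6.png',cv2.resize(im,None,fx=7,fy=7,interpolation=2))
"
```

```text
t 8.58 pos [0.5705 0.1733 0.0874] yaw -89.34 tiltdeg 0.04 F [ 0.5 -1.4 -4.4] M [ 0.02 -0.11  0.01] gap 0.167 j [0.22 0.59 1.63 0.   0.92 1.78]
total tool-frame cm [0.08 0.02 0.74] rot [-0.001  0.     0.001]
[[1, [0.03, 0.01, 0.25], [-0.0, 0.0, 0.0]], [1, [0.03, 0.01, 0.25], [-0.0, 0.0, 0.0]], [1, [0.03, 0.01, 0.25], [-0.0, 0.0, 0.0]]]
```

View pics/side6.png

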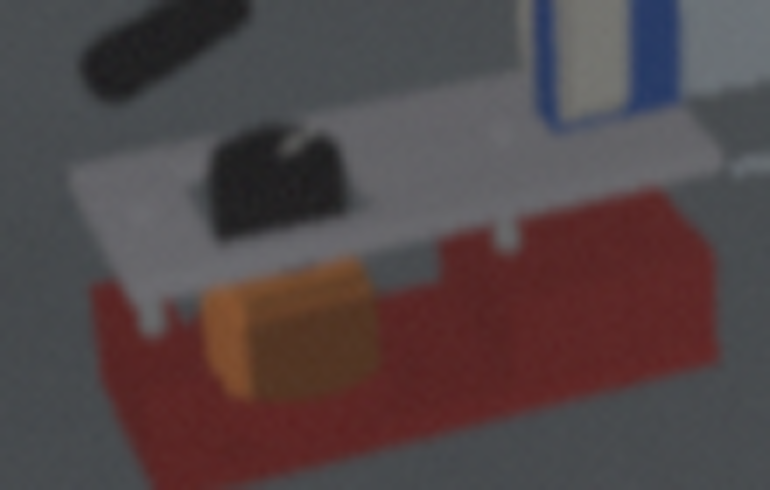

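```bash
python3 - <<'E'
from pf import *
S=lambda x,y:unz((x,y),7,(225,165))
pts=[(S(70,167),(-54,36,8)),(S(135,297),(-54,-36,0)),(S(720,170),(130,-36,0)),(S(683,107),(130,-8,8)),(S(555,130),(86,-8,8)),(S(142,212),(-42,0,8)),(S(502,135),(72,0,8))]
H=[(S(153,336),(-42,0,40)),(S(508,253),(72,0,40)),(S(715,248),(130,-36,40)),(S(718,360),(130,-36,0)),(S(90,285),(-54,36,40)),(S(660,190),(130,0,40)) ][:5]
def W(p,l,z): return R.from_euler("zyx",[p[2],p[3],0]).apply(np.array(l)*1e-3)+np.array([p[0],p[1],z])
for z in (.071,.073,.075):
    f=lambda p:np.concatenate([proj("side",W(p,l,z))[0]-px for px,l in pts])
    s=least_squares(f,[.467,.167,0,0]); print(z,s.x[:2].round(4),np.degrees(s.x[2:]).round(2),s.cost.round(2), f(s.x).reshape(-1,2).round(1).tolist())
f=lambda p:np.concatenate([proj("side",W([*p,0],l,0))[0]-px for px,l in H])
s=least_squares(f,[.467,.167,0]); print("H",s.x.round(4),np.degrees(s.x[2]),f(s.x).reshape(-1,2).round(1).tolist())
E
```

```text
0.071 [0.4767 0.1773] [0.71 0.31] 0.82 [[0.3, -0.5], [0.1, 0.7], [0.0, -0.1], [-0.0, -0.1], [-0.3, 0.7], [-0.1, -0.3], [-0.1, -0.4]]
0.073 [0.4758 0.1741] [1.19 0.63] 0.82 [[0.1, -0.5], [0.2, 0.7], [0.2, -0.1], [0.0, -0.1], [-0.2, 0.7], [-0.2, -0.3], [-0.1, -0.4]]
0.075 [0.4749 0.1708] [1.68 0.96] 0.92 [[-0.2, -0.6], [0.2, 0.7], [0.3, -0.1], [0.1, -0.1], [-0.2, 0.6], [-0.2, -0.3], [-0.0, -0.4]]
H [0.475  0.1716 0.0505] 2.894027257623043 [[0.4, -0.2], [-0.5, -1.2], [0.7, 0.9], [0.3, -0.0], [-0.9, 0.3]]
```

{"fn": "servo_tool", "kwargs": {
  "deltas": [
    [1, [0.03, 0, 0.3], [0, 0, 0]],
    [1, [0, 0, 0.4], [0, 0, 0]],
    [1, [0, 0, 0.5], [0, 0, 0]],
    [1, [0, 0, 0.5], [0, 0, 0]],
    [1, [0, 0, 0.3], [0, 0, 0]],
    [1, [0, 0, 0], [0, 0, 0]],
    [1, [0, 0, 0], [0, 0, 0]]
  ]
}}

```text
t: 9.22
position: [0.571, 0.173, 0.0659]
tool_rot: [0.711, -0.703, 0.0, -0.001]
force: [0.1, 1.3, -3.6]
finger_gap: 0.17
```

```bash
python3 -c "
from h import *
plan([.5703,.1725,.0545],-89.4,3,1)
"
```

```text
t 9.22 pos [0.571  0.173  0.0659] yaw -89.35 tiltdeg 0.1 F [ 0.1  1.3 -3.6] M [ 0.02 -0.1   0.  ] gap 0.17 j [0.22 0.62 1.64 0.   0.87 1.78]
total tool-frame cm [0.05 0.07 1.14] rot [-0.002  0.001  0.001]
[[1, [0.02, 0.02, 0.38], [-0.001, 0.0, 0.0]], [1, [0.02, 0.02, 0.38], [-0.001, 0.0, 0.0]], [1, [0.02, 0.02, 0.38], [-0.001, 0.0, 0.0]]]
```

{"fn": "servo_tool", "kwargs": {
  "deltas": [
    [1, [0.03, 0.03, 0.15], [0, 0, 0]],
    [1, [0, 0, 0.2], [0, 0, 0]],
    [1, [0, 0, 0.15], [0, 0, 0]],
    [1, [0, 0, 0], [0, 0, 0]]
  ]
}}

```text
t: 9.55
position: [0.571, 0.1728, 0.0608]
tool_rot: [0.711, -0.703, 0.001, -0.001]
force: [-0.2, 0.4, -4.7]
finger_gap: 0.167
```

```bash
python3 -c "
from h import *
plan([.5703,.1725,.0545],-89.4,3,1)
"
```

```text
t 9.55 pos [0.571  0.1728 0.0608] yaw -89.35 tiltdeg 0.15 F [-0.2  0.4 -4.7] M [ 0.09 -0.12 -0.01] gap 0.167 j [0.22 0.63 1.65 0.   0.86 1.77]
total tool-frame cm [0.03 0.07 0.63] rot [-0.003  0.001  0.001]
[[1, [0.01, 0.02, 0.21], [-0.001, 0.0, 0.0]], [1, [0.01, 0.02, 0.21], [-0.001, 0.0, 0.0]], [1, [0.01, 0.02, 0.21], [-0.001, 0.0, 0.0]]]
```

Still free with the underside about 6 mm above the flats. Continuing.

{"fn": "servo_tool", "kwargs": {
  "deltas": [
    [1, [0, 0.03, 0.15], [0, 0, 0]],
    [1, [0, 0, 0.15], [0, 0, 0]],
    [1, [0, 0, 0.1], [0, 0, 0]],
    [1, [0, 0, 0], [0, 0, 0]]
  ]
}}

```text
t: 9.88
position: [0.5709, 0.173, 0.0566]
tool_rot: [0.711, -0.703, 0.001, -0.002]
force: [0.4, 0.6, -4.6]
finger_gap: 0.172
```

```bash
python3 -c "
from h import *
plan([.5703,.1725,.0545],-89.4,3,1)
"
```

```text
t 9.88 pos [0.5709 0.173  0.0566] yaw -89.35 tiltdeg 0.19 F [ 0.4  0.6 -4.6] M [ 0.12 -0.14  0.06] gap 0.172 j [0.22 0.63 1.65 0.   0.86 1.78]
total tool-frame cm [0.05 0.06 0.21] rot [-0.003  0.001  0.001]
[[1, [0.02, 0.02, 0.07], [-0.001, 0.0, 0.0]], [1, [0.02, 0.02, 0.07], [-0.001, 0.0, 0.0]], [1, [0.02, 0.02, 0.07], [-0.001, 0.0, 0.0]]]
```

{"fn": "servo_tool", "kwargs": {
  "deltas": [
    [1, [0, 0, 0.1], [-0.001, 0, 0]],
    [1, [0, 0, 0.1], [-0.001, 0, 0]],
    [1, [0, 0, 0.05], [0, 0, 0]],
    [1, [0, 0, 0], [0, 0, 0]]
  ]
}}

```text
t: 10.22
position: [0.571, 0.173, 0.0549]
tool_rot: [0.711, -0.703, 0.0, -0.001]
force: [0.4, -0.2, -4.2]
finger_gap: 0.165
```

```bash
python3 -c "
from h import *
plan([.5703,.1725,.0545],-89.4,3,1)
from rig import snapshot
im=snapshot('side')[:,:,::-1]; cv2.imwrite('pics/side7full.png',im)
im=im[165:235,225:335]
cv2.imwrite('pics/side7.png',cv2.resize(im,None,fx=7,fy=7,interpolation=2))
"
```

```text
t 10.22 pos [0.571  0.173  0.0549] yaw -89.34 tiltdeg 0.09 F [ 0.4 -0.2 -4.2] M [ 0.01 -0.06  0.05] gap 0.165 j [0.22 0.64 1.65 0.   0.85 1.77]
total tool-frame cm [0.05 0.07 0.04] rot [-0.001  0.001  0.001]
[[1, [0.02, 0.02, 0.01], [-0.0, 0.0, 0.0]], [1, [0.02, 0.02, 0.01], [-0.0, 0.0, 0.0]], [1, [0.02, 0.02, 0.01], [-0.0, 0.0, 0.0]]]
```

View pics/side7.png

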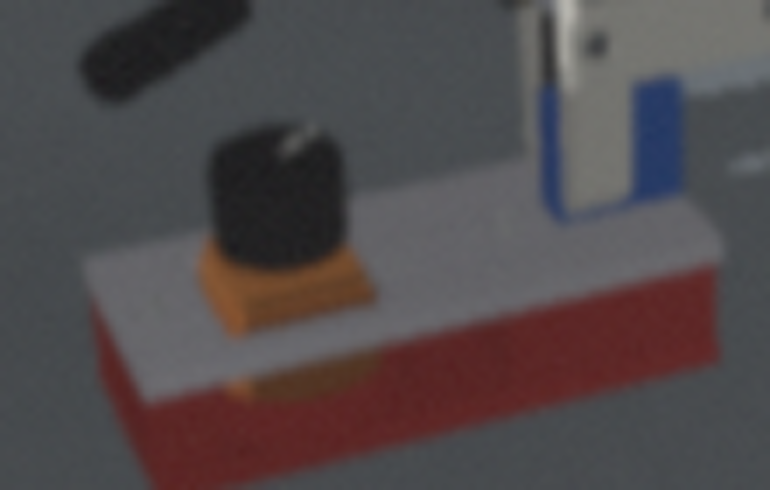

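{"fn": "servo_tool", "kwargs": {
  "deltas": [
    [1, [0, 0, 0.06], [-0.001, 0, 0]],
    [1, [0, 0, 0.06], [0, 0, 0]],
    [1, [0, 0, 0], [0, 0, 0]]
  ]
}}

```text
t: 10.52
position: [0.5711, 0.1731, 0.0548]
tool_rot: [0.711, -0.703, -0.0, -0.001]
force: [0.2, -0.4, -4.1]
finger_gap: 0.165
```

```bash
python3 -c "
from h import *
plan([.5703,.1725,.0545],-89.4,3,1)
"
```

```text
t 10.52 pos [0.5711 0.1731 0.0548] yaw -89.33 tiltdeg 0.06 F [ 0.2 -0.4 -4.1] M [ 0.02 -0.1   0.01] gap 0.165 j [0.22 0.64 1.65 0.   0.86 1.77]
total tool-frame cm [0.06 0.08 0.03] rot [-0.     0.001  0.001]
[[1, [0.02, 0.03, 0.01], [-0.0, 0.0, 0.0]], [1, [0.02, 0.03, 0.01], [-0.0, 0.0, 0.0]], [1, [0.02, 0.03, 0.01], [-0.0, 0.0, 0.0]]]
```

{"fn": "servo_tool", "kwargs": {
  "deltas": [
    [1, [0, 0, 0.12], [0, 0, 0]],
    [1, [0, 0, 0.12], [0, 0, 0]],
    [1, [0, 0, 0.12], [0, 0, 0]]
  ]
}}

```text
t: 10.77
position: [0.5713, 0.1731, 0.0547]
tool_rot: [0.711, -0.703, -0.0, -0.001]
force: [-7.1, -1.7, 14.6]
finger_gap: 0.172
```

```bash
python3 -c "
from h import *
plan([.5703,.1725,.0545],-89.4,3,1)
"
```

```text
t 10.77 pos [0.5713 0.1731 0.0547] yaw -89.3 tiltdeg 0.06 F [-7.1 -1.7 14.6] M [-0.39  1.07 -0.04] gap 0.172 j [0.22 0.64 1.65 0.   0.86 1.77]
total tool-frame cm [0.06 0.1  0.02] rot [-0.001  0.001  0.002]
[[1, [0.02, 0.03, 0.01], [-0.0, 0.0, 0.001]], [1, [0.02, 0.03, 0.01], [-0.0, 0.0, 0.001]], [1, [0.02, 0.03, 0.01], [-0.0, 0.0, 0.001]]]
```

{"fn": "servo_tool", "kwargs": {
  "deltas": [
    [1, [0, 0, 0], [0, 0, 0]],
    [0.5, [0, 0, 0], [0, 0, 0]],
    [0.5, [0, 0, 0], [0, 0, 0]],
    [0.5, [0, 0, 0], [0, 0, 0]],
    [0.5, [0, 0, 0], [0, 0, 0]],
    [0.5, [0, 0, 0], [0, 0, 0]],
    [0.5, [0, 0, 0], [0, 0, 0]]
  ]
}}

```text
t: 11.35
position: [0.5724, 0.1732, 0.0551]
tool_rot: [0.711, -0.703, 0.001, -0.002]
force: [-0.4, -0.3, 0.3]
finger_gap: 0.493
```

{"fn": "servo_tool", "kwargs": {
  "deltas": [
    [0.5, [0, 0, -0.5], [0, 0, 0]],
    [0.5, [0, 0, -1], [0, 0, 0]],
    [0.5, [0, 0, -1.5], [0, 0, 0]],
    [0.3, [0, 0, -2], [0, 0, 0]],
    [0, [0, 0, -2], [0, 0, 0]],
    [0, [0, 0, -1.5], [0, 0, 0]],
    [0, [0, 0.5, -0.5], [0, 0, 0]],
    [0, [0, 1, 0], [0, 0, 0]],
    [0, [0, 1, 0], [0, 0, 0]],
    [0, [0, 1.5, 0], [0, 0, 0]]
  ]
}}

```text
t: 12.18
position: [0.5308, 0.1724, 0.153]
tool_rot: [0.711, -0.703, 0.001, -0.003]
force: [0.6, -0.1, -0.8]
finger_gap: 0.948
```

```bash
python3 -c "
from h import *
from rig import snapshot
plan([.4738,.172,.13],-89.4,6,0)
im=snapshot('side')[:,:,::-1]; cv2.imwrite('pics/side8full.png',im)
im=im[165:235,225:335]
cv2.imwrite('pics/side8.png',cv2.resize(im,None,fx=7,fy=7,interpolation=2))
"
```

```text
t 12.18 pos [0.5308 0.1724 0.153 ] yaw -89.36 tiltdeg 0.34 F [ 0.6 -0.1 -0.8] M [ 0.04 -0.05 -0.04] gap 0.948 j [0.23 0.44 1.7  0.   1.   1.79]
total tool-frame cm [-0.02  5.71  2.27] rot [-0.006  0.002  0.001]
[[0, [-0.0, 0.95, 0.38], [-0.001, 0.0, 0.0]], [0, [-0.0, 0.95, 0.38], [-0.001, 0.0, 0.0]], [0, [-0.0, 0.95, 0.38], [-0.001, 0.0, 0.0]], [0, [-0.0, 0.95, 0.38], [-0.001, 0.0, 0.0]], [0, [-0.0, 0.95, 0.38], [-0.001, 0.0, 0.0]], [0, [-0.0, 0.95, 0.38], [-0.001, 0.0, 0.0]]]
```

View pics/side8.png

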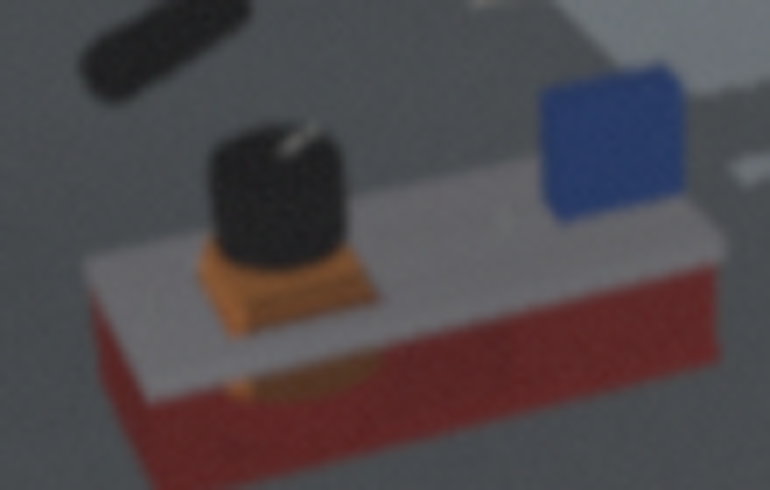

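{"fn": "servo_tool", "kwargs": {
  "deltas": [
    [0, [0, 1.4, 0.2], [-0.002, 0, 0]],
    [0, [0, 1.3, 0.3], [-0.002, 0, 0]],
    [0, [0, 1.1, 0.3], [-0.002, 0, 0]],
    [0, [0, 0.8, 0.3], [0, 0, 0]],
    [0, [0, 0.3, 0.2], [0, 0, 0]],
    [0, [0, 0, 0], [0, 0, 0]],
    [0, [0, 0, 0], [0, 0, 0]]
  ]
}}

```text
t: 12.82
position: [0.4709, 0.1712, 0.136]
tool_rot: [0.712, -0.703, -0.003, 0.003]
force: [0.6, -0.3, -0.3]
finger_gap: 1.001
```

```bash
python3 -c "
from h import *
plan([.474,.172,.11],-89.4,3,0)
"
```

```text
t 12.82 pos [0.4709 0.1712 0.136 ] yaw -89.27 tiltdeg 0.54 F [ 0.6 -0.3 -0.3] M [-0.01  0.03  0.01] gap 1.001 j [0.25 0.38 1.85 0.   0.93 1.81]
total tool-frame cm [-0.08 -0.34  2.59] rot [ 0.009 -0.     0.002]
[[0, [-0.03, -0.11, 0.86], [0.003, -0.0, 0.001]], [0, [-0.03, -0.11, 0.86], [0.003, -0.0, 0.001]], [0, [-0.03, -0.11, 0.87], [0.003, -0.0, 0.001]]]
```

{"fn": "servo_tool", "kwargs": {
  "deltas": [
    [0, [-0.05, -0.2, 0.4], [0.005, 0, 0]],
    [0, [-0.04, -0.15, 0.7], [0.004, 0, 0]],
    [0, [0, 0, 0.8], [0, 0, 0]],
    [0, [0, 0, 0.6], [0, 0, 0]],
    [0, [0, 0, 0.2], [0, 0, 0]],
    [0, [0, 0, 0], [0, 0, 0]]
  ]
}}

```text
t: 13.32
position: [0.476, 0.1721, 0.1054]
tool_rot: [0.711, -0.703, 0.0, -0.0]
force: [-0.3, -0.5, -0.7]
finger_gap: 1.004
```

```bash
python3 -c "
from h import *
from rig import snapshot
plan([.474,.172,.058],-89.4,3,0)
im=snapshot('side')[:,:,::-1]
im=im[135:235,215:335]
cv2.imwrite('pics/side9.png',cv2.resize(im,None,fx=6,fy=6,interpolation=2))
"
```

```text
t 13.32 pos [0.476  0.1721 0.1054] yaw -89.3 tiltdeg 0.04 F [-0.3 -0.5 -0.7] M [ 0.03 -0.04  0.01] gap 1.004 j [ 0.26  0.43  1.86 -0.    0.85  1.81]
total tool-frame cm [0.01 0.2  4.74] rot [-0.001 -0.     0.002]
[[0, [0.0, 0.07, 1.58], [-0.0, -0.0, 0.001]], [0, [0.0, 0.07, 1.58], [-0.0, -0.0, 0.001]], [0, [0.0, 0.07, 1.58], [-0.0, -0.0, 0.001]]]
```

View pics/side9.png

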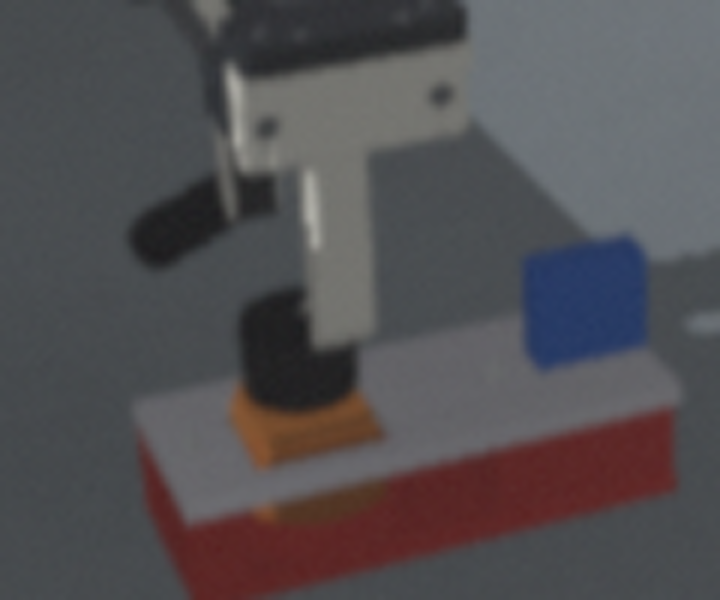

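{"fn": "servo_tool", "kwargs": {
  "deltas": [
    [0, [0, 0.1, 0.5], [0, 0, 0]],
    [0, [0, 0.08, 0.8], [0, 0, 0]],
    [0, [0, 0, 1], [0, 0, 0]],
    [0, [0, 0, 0.9], [0, 0, 0]],
    [0, [0, 0, 0.6], [0, 0, 0]],
    [0, [0, 0, 0.3], [0, 0, 0]],
    [0, [0, 0, 0], [0, 0, 0]],
    [0, [0, 0, 0], [0, 0, 0]]
  ]
}}

```text
t: 14.03
position: [0.4738, 0.172, 0.0598]
tool_rot: [0.711, -0.703, 0.0, -0.0]
force: [-0.3, 0.4, 0.2]
finger_gap: 1.001
```

```bash
python3 -c "
from h import *
plan([.474,.172,.058],-89.4,3,0)
"
```

```text
t 14.03 pos [0.4738 0.172  0.0598] yaw -89.3 tiltdeg 0.02 F [-0.3  0.4  0.2] M [0.04 0.   0.01] gap 1.001 j [ 0.26  0.5   1.89 -0.    0.75  1.81]
total tool-frame cm [ 0.   -0.02  0.18] rot [-0.    -0.     0.002]
[[0, [0.0, -0.01, 0.06], [-0.0, -0.0, 0.001]], [0, [0.0, -0.01, 0.06], [-0.0, -0.0, 0.001]], [0, [0.0, -0.01, 0.06], [-0.0, -0.0, 0.001]]]
```

{"fn": "servo_tool", "kwargs": {
  "deltas": [
    [1, [0, 0, 0], [0, 0, 0]],
    [1, [0, 0, 0], [0, 0, 0]],
    [1, [0, 0, 0], [0, 0, 0]],
    [1, [0, 0, 0], [0, 0, 0]],
    [1, [0, 0, 0], [0, 0, 0]],
    [1, [0, 0, 0], [0, 0, 0]],
    [1, [0, 0, 0], [0, 0, 0]],
    [1, [0, 0, 0], [0, 0, 0]],
    [1, [0, 0, 0], [0, 0, 0]],
    [1, [0, 0, 0], [0, 0, 0]]
  ],
  "grip_force": 50
}}

```text
t: 14.87
position: [0.4748, 0.1724, 0.0612]
tool_rot: [0.711, -0.703, 0.001, -0.001]
force: [0.1, 0.4, -0.5]
finger_gap: 0.424
```

```bash
python3 -c "
from h import *
plan([.474,.172,.058],-89.4,1,1)
"
```

```text
t 14.87 pos [0.4748 0.1724 0.0612] yaw -89.3 tiltdeg 0.18 F [ 0.1  0.4 -0.5] M [ 0.13 -0.02  0.04] gap 0.424 j [ 0.26  0.5   1.89 -0.    0.75  1.81]
total tool-frame cm [0.04 0.08 0.32] rot [-0.003  0.001  0.002]
[[1, [0.04, 0.08, 0.32], [-0.003, 0.001, 0.002]]]
```

{"fn": "servo_tool", "kwargs": {
  "deltas": [
    [1, [0, 0, 0.02], [0, 0, 0]],
    [1, [0, 0, 0], [0, 0, -0.04]],
    [1, [0, 0, 0], [0, 0, -0.05]],
    [1, [0, 0, 0], [0, 0, -0.05]],
    [1, [0, 0, 0], [0, 0, -0.05]]
  ]
}}

```text
t: 15.28
position: [0.4746, 0.1721, 0.0611]
tool_rot: [0.777, -0.63, 0.001, -0.001]
force: [0.4, -0.5, 0.8]
finger_gap: 0.427
```

```bash
python3 -c "
from h import *
plan([.474,.172,.060],-89.4,1,1)
"
```

```text
t 15.28 pos [0.4746 0.1721 0.0611] yaw -78.09 tiltdeg 0.14 F [ 0.4 -0.5  0.8] M [ 0.01  0.04 -0.13] gap 0.427 j [ 0.26  0.5   1.89 -0.    0.75  1.62]
total tool-frame cm [-0.01  0.06  0.11] rot [-0.002 -0.     0.197]
[[1, [-0.01, 0.06, 0.11], [-0.002, -0.0, 0.197]]]
```

{"fn": "servo_tool", "kwargs": {
  "deltas": [
    [1, [0, 0, 0], [0, 0, -0.06]],
    [1, [0, 0, 0], [0, 0, -0.06]],
    [1, [0, 0, 0], [0, 0, -0.06]],
    [1, [0, 0, 0], [0, 0, -0.06]],
    [1, [0, 0, 0], [0, 0, -0.06]]
  ]
}}

```text
t: 15.7
position: [0.4746, 0.1719, 0.0611]
tool_rot: [0.865, -0.501, 0.001, -0.001]
force: [-0.5, 0.6, 1.2]
finger_gap: 0.426
```

```bash
python3 -c "
from h import *
plan([.474,.172,.060],-89.4,1,1)
from rig import snapshot
im=snapshot('side')[:,:,::-1]
im=im[165:235,225:335]
cv2.imwrite('pics/side10.png',cv2.resize(im,None,fx=7,fy=7,interpolation=2))
"
```

```text
t 15.7 pos [0.4746 0.1719 0.0611] yaw -60.16 tiltdeg 0.13 F [-0.5  0.6  1.2] M [ 0.05 -0.06 -0.14] gap 0.426 j [ 0.26  0.5   1.89 -0.    0.75  1.31]
total tool-frame cm [-0.04  0.05  0.11] rot [-0.002 -0.     0.51 ]
[[1, [-0.04, 0.05, 0.11], [-0.002, -0.0, 0.51]]]
```

View pics/side10.png

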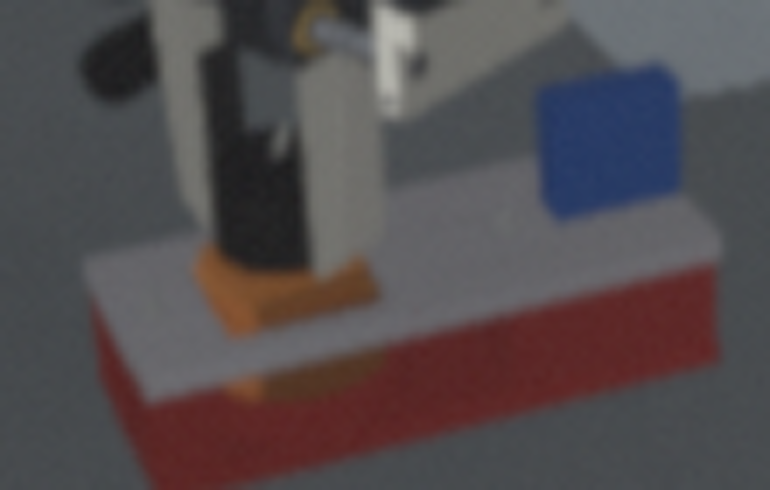

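{"fn": "servo_tool", "kwargs": {
  "deltas": [
    [1, [0, 0, 0], [0, 0, -0.05]],
    [1, [0, 0, 0], [0, 0, -0.05]],
    [1, [0, 0, 0], [0, 0, -0.05]],
    [1, [0, 0, 0], [0, 0, -0.04]]
  ]
}}

```text
t: 16.08
position: [0.4747, 0.172, 0.0614]
tool_rot: [0.91, -0.414, 0.001, -0.001]
force: [-1.5, -0.2, 2.5]
finger_gap: 0.422
```

```bash
python3 -c "
from h import *
plan([.474,.172,.060],-89.4,1,1)
"
```

```text
t 16.08 pos [0.4747 0.172  0.0614] yaw -48.97 tiltdeg 0.14 F [-1.5 -0.2  2.5] M [-0.05  0.07 -0.19] gap 0.422 j [ 0.26  0.5   1.89 -0.    0.75  1.11]
total tool-frame cm [-0.05  0.05  0.14] rot [-0.002 -0.     0.706]
[[1, [-0.05, 0.05, 0.14], [-0.002, -0.0, 0.706]]]
```

{"fn": "servo_tool", "kwargs": {
  "deltas": [
    [1, [0, 0, 0], [0, 0, -0.04]],
    [1, [0, 0, 0], [0, 0, -0.03]]
  ]
}}

```text
t: 16.25
position: [0.475, 0.172, 0.0621]
tool_rot: [0.924, -0.382, 0.001, -0.001]
force: [-3.4, 0.4, 11.6]
finger_gap: 0.424
```

```bash
python3 -c "
from h import *
plan([.474,.172,.060],-89.4,1,1)
"
```

```text
t 16.25 pos [0.475  0.172  0.0621] yaw -44.91 tiltdeg 0.17 F [-3.4  0.4 11.6] M [-0.12  0.58 -0.05] gap 0.424 j [ 0.26  0.5   1.89 -0.    0.75  1.04]
total tool-frame cm [-0.07  0.07  0.2 ] rot [-0.003 -0.001  0.776]
[[1, [-0.07, 0.07, 0.2], [-0.003, -0.001, 0.776]]]
```

{"fn": "servo_tool", "kwargs": {
  "deltas": [
    [1, [0, 0, 0], [0, 0, -0.04]],
    [1, [0, 0, 0], [0, 0, -0.03]]
  ]
}}

```text
t: 16.42
position: [0.4753, 0.1721, 0.0633]
tool_rot: [0.937, -0.349, 0.002, -0.001]
force: [-3.5, -0.2, 9.1]
finger_gap: 0.427
```

```bash
python3 -c "
from h import *
plan([.474,.172,.060],-89.4,1,1)
"
```

```text
t 16.42 pos [0.4753 0.1721 0.0633] yaw -40.89 tiltdeg 0.21 F [-3.5 -0.2  9.1] M [-0.05  0.51 -0.05] gap 0.427 j [ 0.26  0.5   1.89 -0.    0.75  0.97]
total tool-frame cm [-0.09  0.1   0.33] rot [-0.004 -0.001  0.847]
[[1, [-0.09, 0.1, 0.33], [-0.004, -0.001, 0.847]]]
```

{"fn": "servo_tool", "kwargs": {
  "deltas": [
    [1, [0.02, -0.03, -0.15], [0, 0, 0]],
    [1, [0.02, -0.03, -0.2], [0, 0, 0]],
    [1, [0, 0, -0.25], [0, 0, 0]],
    [1, [0, 0, -0.2], [0, 0, 0]],
    [1, [0, 0, 0], [0, 0, 0]]
  ]
}}

```text
t: 16.83
position: [0.4755, 0.1722, 0.0718]
tool_rot: [0.936, -0.351, 0.001, -0.001]
force: [0.6, -0.1, -0.5]
finger_gap: 0.423
```

```bash
python3 -c "
from h import *
plan([.475,.172,.095],-40.9,1,1)
from rig import snapshot
im=snapshot('side')[:,:,::-1]
im=im[155:235,225:335]
cv2.imwrite('pics/side11.png',cv2.resize(im,None,fx=7,fy=7,interpolation=2))
"
```

```text
t 16.83 pos [0.4755 0.1722 0.0718] yaw -41.15 tiltdeg 0.15 F [ 0.6 -0.1 -0.5] M [-0.04 -0.02 -0.01] gap 0.423 j [ 0.26  0.48  1.89 -0.    0.77  0.97]
total tool-frame cm [-0.03  0.04 -2.32] rot [-0.002 -0.002 -0.004]
[[1, [-0.03, 0.04, -2.32], [-0.002, -0.002, -0.004]]]
```

View pics/side11.png

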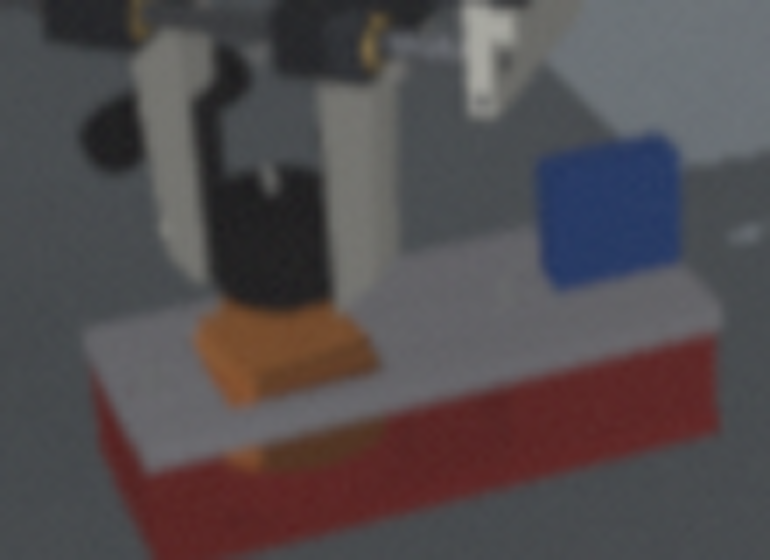

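{"fn": "servo_tool", "kwargs": {
  "deltas": [
    [1, [0, 0, -0.3], [0, 0, 0]],
    [1, [0, 0, -0.5], [0, 0, 0]],
    [1, [0, 0, -0.5], [0, 0, 0]],
    [1, [0, 0, -0.4], [0, 0, 0]],
    [1, [0, 0, -0.2], [0, 0, 0]],
    [1, [0, 0, 0], [0, 0, 0]],
    [1, [0, 0, 0], [0, 0, 0]],
    [1, [0, 0, 0], [0, 0, 0]]
  ]
}}

```text
t: 17.55
position: [0.4757, 0.1721, 0.0931]
tool_rot: [0.936, -0.352, 0.002, -0.001]
force: [0.7, 0.6, -0.5]
finger_gap: 0.421
```

```bash
python3 -c "
from h import *
plan([.475,.172,.095],-41.1,1,1)
print(status.get_obs()['dq'].round(4))
from rig import snapshot
im=snapshot('side')[:,:,::-1]
cv2.imwrite('pics/side12full.png',im)
im=im[135:235,225:335]
cv2.imwrite('pics/side12.png',cv2.resize(im,None,fx=6,fy=6,interpolation=2))
cv2.imwrite('pics/top12.png',snapshot('top')[:,:,::-1])
"
```

```text
t 17.55 pos [0.4757 0.1721 0.0931] yaw -41.2 tiltdeg 0.2 F [ 0.7  0.6 -0.5] M [-0.03  0.03 -0.05] gap 0.421 j [ 0.26  0.45  1.87 -0.    0.82  0.97]
total tool-frame cm [-0.04  0.06 -0.19] rot [-0.003 -0.002 -0.002]
[[1, [-0.04, 0.06, -0.19], [-0.003, -0.002, -0.002]]]
[-0.0007 -0.001   0.0012  0.0002 -0.0007  0.0001]
```

View pics/side12.png

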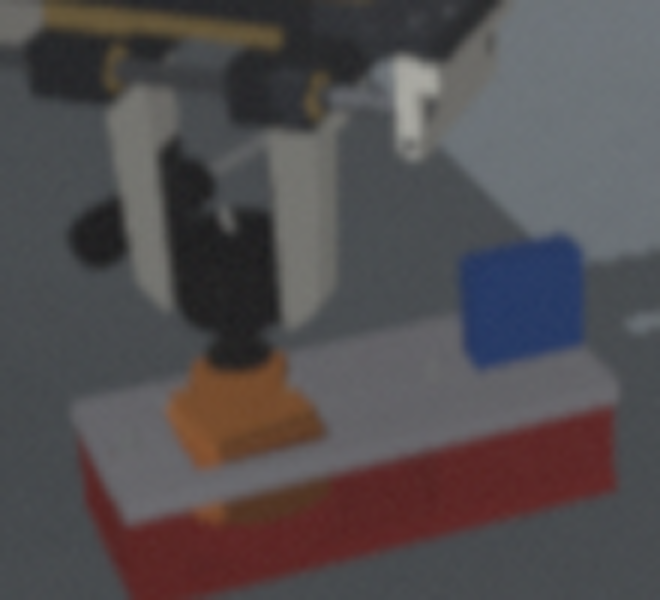

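View pics/top12.png

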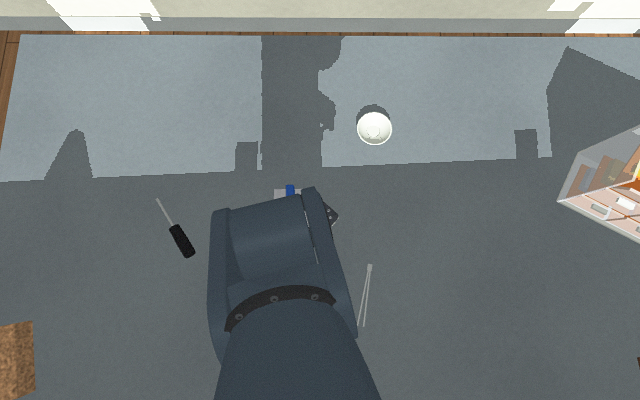

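```bash
python3 -c "
from rig import workorder,status
print(workorder.job_done()); o=status.get_obs(); print(o['t'],o['position'],o['force'])"
```

```text
the job is handed in; nothing more can be done
None
the job is handed in; nothing more can be done
```

The cap is off the jar, and I handed the job in at about 17.6 s with the gripper holding the cap still and level. Its underside is about 23 mm above the neck.

- **Plate:** I lowered it over the jar and both pins with almost no side load. It met the holder at the expected height, and I pressed it down with about 19 N to seat it. The later side views show it flush.
- **Cap:** I turned it about 48° anticlockwise. The thread let go between 40° and 44°: turning torque fell from about 0.19 to 0.05 N m and the seal pushed up with about 12 N. One more step of about 4° went past that point before I read the result and stopped.
- **Lift:** With the cap about 10 mm up, the wrist carried only its weight (about 0.5 N), so the jar stayed down.
- **Last checks:** Tool tilt is 0.2°, the arm is at rest, and the side view shows the neck and seal clear below the cap with the jar in its seat. The dish, tweezer and screwdriver look unmoved in the last top view.

One disagreement: the side camera read positions about 2 mm off the top camera, so I worked with relative offsets and arm readings. The arm hid the holder from the top camera during fitting and unscrewing, so those steps rested on the side view and the force readings.

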